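Open the oxygen valve of the humidifier line

TASK

Two gas pipes come up through the desk of the consulting room, each with a lever ball valve. Open the valve of the pipe that ends in the humidifier jar: turn its lever counter-clockwise (seen from above) until it stops, so that the lever lies along its pipe and points to the jar, then let go of it. Leave the lever of the other, capped pipe as it is.

Things in the scene. Friction and masses are not known exactly. Their poses are not given: they have to be found in the camera images.
- humidifier_line: Fixed 21 mm copper pipe to open: up from the desk, then level through a brass ball valve to a clear jar with a 72 mm grey lid. Origin on the desk below the valve's vertical axis; +x along the level pipe to the jar (centre 135 mm off), upright pipe at -90 mm; z up. Heights above desk: level pipe's top 111 mm, jar's fitting 112 mm, valve's top 132 mm, lever's hub at the axis 144 mm.
- humidifier_valve (a joint): Angle of that valve's lever (rad), growing counter-clockwise seen from above. 0 = shut: lever square to the pipe, along the line's -y. 1.571 = fully open: lever above the pipe, pointing to the jar. Hard stops at both ends. Starts shut or up to 0.4 open. Dry friction 0.25 N m (3 N at the grip); stays where it is left.
- humidifier_valve_grip (a point): Centre of the black sleeve on that lever, 80 mm from the turning axis, 165 mm above the desk. The sleeve is a straight level bar 75 mm long (40 to 115 mm from the axis), 16 mm wide, 20 mm high, free on both sides and above; below it nothing higher than 112 mm. +x along the lever, away from the axis; z up.
- spare_valve_grip (a point): The same point on the lever of the other pipe, which has the same valve and lever but ends 102 mm from its axis in a small brass cap (30 mm across), without a jar. This lever must be left as it is.

How it is judged:
By the outcome, as a careful person would: the job done as asked, in the order asked, and still so for the second after the job is handed in, with the robot touching nothing.
It also fails if it takes over 35 s, if anything falls off the work surface, if the arm or the gripper's body presses on something with over 40 N, if the wrist force passes 120 N, or if a joint passes its speed limit or range.

ROBOT

A 6-joint arm with a two-finger parallel gripper is mounted at the origin on the work surface. World frame = base frame: x ahead of the robot, y to its left, z up, the work surface at z = 0. Lengths are in m, angles in rad, forces in N, time in s.
With the tool pointing down it reaches from about 0.425 to 1.125 m from the base axis. Payload 14.9 kg.
Tool frame: the origin (TCP) lies at the very end of the fingers, on their centre line; the grasp point (between the pads) lies 19 mm behind it (robot.hold_point_z is the distance from the TCP to the grasp point, in m); z points along the fingers, y is the direction in which the jaws open and shut (so a half turn about z gives the same grasp; the last joint's range is limited). The gripper opens to 91 mm and grips with 3 to 60 N. Pads are 32 mm wide; open, the fingers measure 118 mm over their backs; the gripper's body (76 mm by 178 mm) begins 60 mm behind the grasp point.
Start: joints at [1.128, 0.379, 1.734, -0, 1.028, -0.033], TCP at [0.279, 0.642, 0.214] pointing down, gripper open.
Joint ranges: [-2.77, 2.77], [-0.74, 2.19], [0, 2.66], [-1.06, 4.2], [0.31, 2.87], [-3.08, 3.08]. Speed limits (rad/s): [1.89, 1.89, 2.39, 3.14, 3.14, 3.14].

INTERFACE

Orientations are given as a 3x3 rotation matrix whose columns are the frame's x, y, z axes.
In Python, from bench import robot, optics gives the robot as it stands.
- The arm moves only by the shell command python3 -m jog 'ROWS' [FORCE]. ROWS is JSON, a list that holds one entry, the list of rows, each a list of 7 numbers: the turn, a rotation vector about the tool's x, y, z in degrees, then the shift along the tool's x, y, z in m, then the opening, from 0 (shut) to 1 (fully open). A call has 1 to 8 rows; each row shifts and turns the commanded pose from where the row before left it, along the tool's axes as they then stand; what a row does not reach is not made up. A row lasts 1/8 s, in which the tool goes at most 62.5 mm and 10.7 degrees, less where a joint would pass 70% of its speed; a pose out of reach is approached as far as the arm can. A call with a gripper value outside its range is refused whole. The fingers move at their own pace and stop on an object; FORCE is the grip in N (left out, the last holds). Time passes only in rows, so rows that do not move let the fingers close. It gives the time, the measured TCP pose, the force and the opening at its end, in the units of the state.
- robot.read_state(): the state, without advancing time (a new reading comes with each control period).
- optics.capture(name): name is "scene" or "top" or "wrist"; returns a dict with "image" (480x640x3 uint8, red, green, blue), "z_map" (480x640 float32, m along the optical axis (not along the pixel's ray), 0 where there is no reading), "fov_y" (degrees; the focal length in pixels is half the picture's height over the tangent of half this angle, whatever the lens; pixels are square), "cx", "cy" (the principal point, pixels), "R" (3x3) and "t" (3): a world point X has camera coordinates R X + t. Camera axes: x right, y down, z forward; pixel columns grow to the right and rows downward; lengths in m; the calibration is good to about 2 mm. A picture is of the moment at which its call begins.
- robot.job_done(): hands the job in, once; it reports no verdict.
The state is a dict: "t": time; "joint_positions": joint angles; "joint_vel": joint speeds; "tau": joint torques, N m; "ee_pos": TCP position; "orientation": TCP orientation; "force": force on the tool from outside, world axes, zero at the start; "moment": the same for the moment, N m; "grip_width": opening from 0.0 (shut) to 1.0 (fully open).
Only numpy, scipy, OpenCV 4.12 (cv2) and the standard library are available. Lean on these libraries where they do the work, as an engineer would, in place of code of your own. Each camera call takes 0.05 s, during which the arm holds its last target.

## Working session

There is one attempt and no reset: what is moved stays moved. The work goes in short steps, Python scripts to look and compute and a shell command to move; the robot and the scene stay as the last step left them, time stands still between calls to the robot, and variables do not carry over. Pictures are saved under pics/ and viewed, and the job is handed in when it is done.

```bash
mkdir -p pics; python3 - <<'E'
from bench import robot, optics
import cv2,numpy as np
s=robot.read_state();print({k:np.round(v,3).tolist() for k,v in s.items()})
for n in ("scene","top","wrist"):
    c=optics.capture(n);cv2.imwrite(f"pics/{n}0.png",c["image"][:,:,::-1]);np.savez(f"{n}0.npz",**c)
    print(n,c["fov_y"],c["cx"],c["cy"],np.round(-c["R"].T@c["t"],3),np.round(c["R"],3).tolist(), (c["z_map"]>0).mean())
E
ls
```

```text
{'t': 0.0, 'joint_positions': [1.128, 0.379, 1.735, 0.0, 1.029, -0.033], 'joint_vel': [-0.0, 0.002, -0.0, -0.001, -0.001, -0.0], 'tau': [0.006, -76.372, -43.437, 0.065, 0.042, -0.0], 'ee_pos': [0.279, 0.642, 0.213], 'orientation': [[-0.917, 0.398, -0.0], [0.398, 0.917, -0.001], [0.0, -0.001, -1.0]], 'force': [1.005, -0.252, 0.225], 'moment': [-0.005, 0.052, -0.006], 'grip_width': 1.003}
scene 56.64554109984811 314.43899080786264 235.5006843914296 [0.841 0.39  0.52 ] [[-0.82, 0.572, -0.005], [0.343, 0.486, -0.804], [-0.457, -0.661, -0.595]] 0.9958561197916667
top 52.49594370424495 319.794440758221 235.67651500145067 [ 0.406 -0.052  0.922] [[0.028, -0.999, -0.032], [-0.982, -0.022, -0.187], [0.186, 0.036, -0.982]] 0.9959830729166667
wrist 67.60272580837125 322.40019706610974 240.5531207992527 [0.211 0.67  0.384] [[0.398, 0.917, -0.002], [0.886, -0.384, 0.26], [0.237, -0.105, -0.966]] 0.9957845052083333
pics
scene0.npz
top0.npz
wrist0.npz
```

View pics/scene0.png

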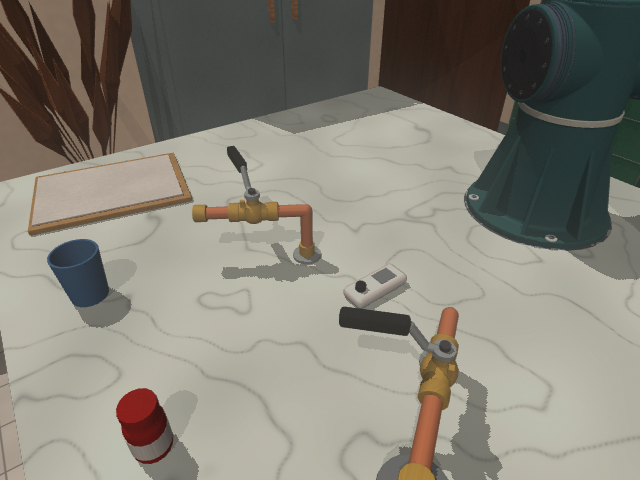

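View pics/top0.png

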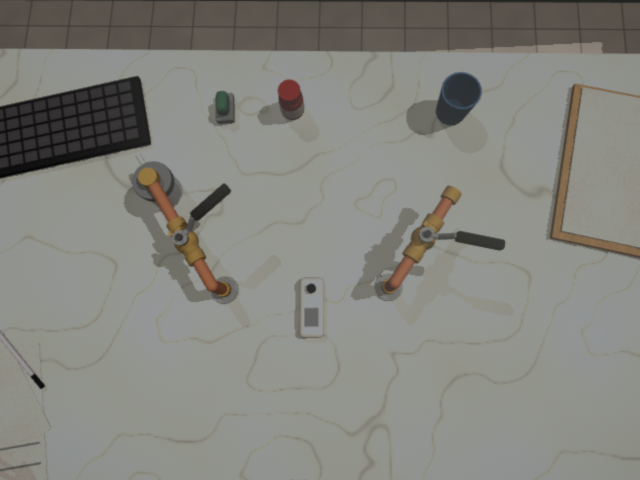

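View pics/wrist0.png

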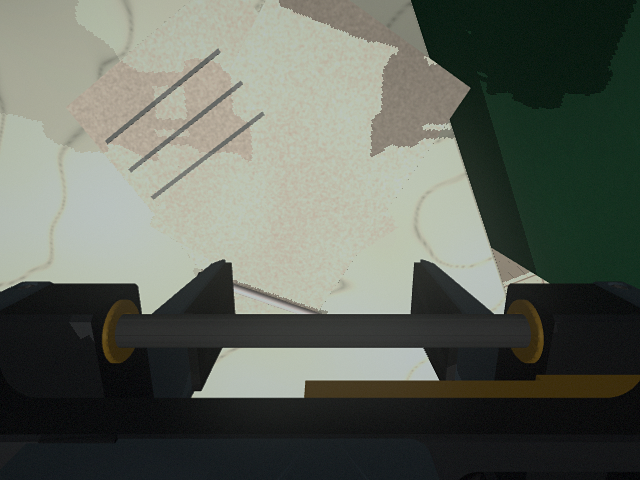

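The top view shows the jar line on the left: lid near (155,180), valve near (180,237), and a black sleeve from about (193,217) to (230,188). The capped line is on the right, with its cap at (452,194). Next I'll measure the jar line.

```bash
cat > h.py <<'E'
import numpy as np,cv2
def cloud(c):
    z=c["z_map"];f=240/np.tan(np.radians(float(c["fov_y"]))/2)
    v,u=np.mgrid[0:480,0:640]
    P=np.stack([(u-c["cx"])/f*z,(v-c["cy"])/f*z,z],-1)
    return (P-c["t"])@c["R"]
def ray(c,u,v,h):
    f=240/np.tan(np.radians(float(c["fov_y"]))/2)
    d=c["R"].T@np.array([(u-c["cx"])/f,(v-c["cy"])/f,1]);o=-c["R"].T@c["t"]
    return o+d*(h-o[2])/d[2]
E
python3 - <<'E'
from h import *
for n,boxs in (("top",[(185,180,240,225),(450,225,510,255)]),("scene",[(335,300,412,340)])):
    c=dict(np.load(n+"0.npz"));im=c["image"].astype(int);P=cloud(c)
    for x0,y0,x1,y1 in boxs:
        m=np.zeros((480,640),bool);m[y0:y1,x0:x1]=(im[y0:y1,x0:x1].max(-1)<60)
        k=m&(P[...,2]>.14)&(P[...,2]<.19)
        Q=P[k];print(n,m.sum(),k.sum(),np.percentile(Q[:,2],[5,50,95]).round(4))
        T=Q[Q[:,2]>.168] if n=="scene" else Q
        (cx,cy),(w,h),a=cv2.minAreaRect((Q[:,:2]*1000).astype(np.float32));print("rect mm",cx,cy,w,h,a)
        u=cv2.minAreaRect(np.argwhere(k)[:,::-1].astype(np.float32));
        print(u, "ray centre@.175",ray(c,*u[0],.175).round(4))
        b=cv2.boxPoints(u); print([ray(c,*q,.175)[:2].round(4).tolist() for q in b])
c=dict(np.load("top0.npz"));im=c["image"]
P=cloud(c)
hsv=cv2.cvtColor(im,cv2.COLOR_RGB2HSV)
# copper/brass pipe left
m=(hsv[...,1]>110)&(P[...,2]>.095)&(P[...,2]<.13);m[:,300:]=0;m[:120]=0
Q=P[m];print("pipe",m.sum());l=cv2.fitLine((Q[:,:2]).astype(np.float32),cv2.DIST_HUBER,0,.01,.01).ravel();print(l,np.degrees(np.arctan2(l[1],l[0])),Q[:,:2].min(0),Q[:,:2].max(0))
# hub nut
for (x,y) in [(180,237),(182,236),(178,239),(148,177),(160,182),(222,290)]: print((x,y),P[y,x].round(4))
cv2.imwrite("pics/z1.png",cv2.resize(im[140:320,120:260,::-1],None,fx=4,fy=4,interpolation=cv2.INTER_CUBIC)[:600])
c=dict(np.load("scene0.npz"));cv2.imwrite("pics/z2.png",cv2.resize(c["image"][280:480,320:520,::-1],None,fx=3,fy=3))
E
```

```text
top 480 478 [0.1653 0.1754 0.178 ]
rect mm 599.5714721679688 154.28707885742188 14.117198944091797 73.33304595947266 44.59440612792969
((209.7743377685547, 202.1108856201172), (10.718269348144531, 46.00475311279297), 48.57633590698242) ray centre@.175 [0.5986 0.1532 0.175 ]
[[0.5795, 0.1852], [0.6309, 0.1333], [0.6177, 0.121], [0.5667, 0.1729]]
top 444 441 [0.1711 0.1763 0.1788]
rect mm 546.4212646484375 -271.3360900878906 72.38230895996094 13.689364433288574 79.59820556640625
((479.8077087402344, 240.46156311035156), (47.65622329711914, 9.21745777130127), 11.309932708740234) ray centre@.175 [ 0.546  -0.2714  0.175 ]
[[0.5454, -0.2343], [0.5597, -0.2374], [0.5466, -0.3084], [0.5324, -0.3051]]
scene 1399 1395 [0.1591 0.172  0.175 ]
rect mm 603.9060668945312 156.70755004882812 17.02139663696289 73.9917984008789 43.53152847290039
((374.37017822265625, 320.6186828613281), (70.7092514038086, 20.13187026977539), 7.765166282653809) ray centre@.175 [0.6098 0.163  0.175 ]
[[0.6449, 0.147], [0.6253, 0.1262], [0.5738, 0.1795], [0.5953, 0.1973]]
pipe 1789
[0.8290391  0.55919063 0.56983703 0.22264914] 33.99984 [0.46259924 0.1497902 ] [0.67552916 0.30099656]
(180, 237) [0.546  0.2059 0.1467]
(182, 236) [0.549  0.205  0.1399]
(178, 239) [0.5432 0.2101 0.1432]
(148, 177) [0.6586 0.2837 0.1103]
(160, 182) [0.655  0.2682 0.0929]
(222, 290) [0.4677 0.1515 0.0593]
```

```bash
sleep 1
```

```text
(no output)
```

View pics/z1.png

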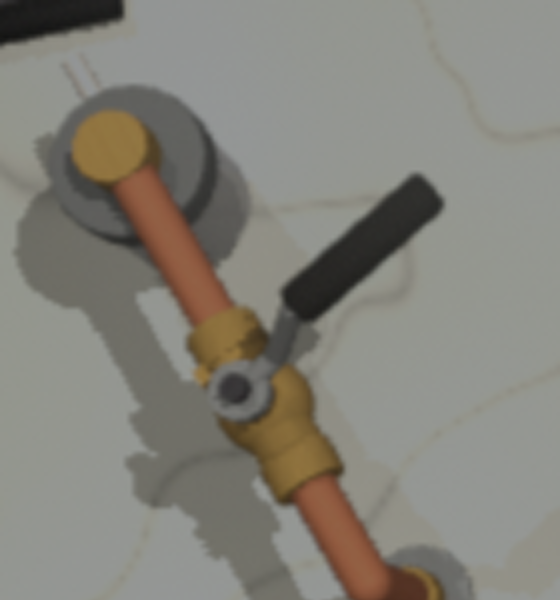

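The jar line measures up like this:
- **Sleeve:** centre about (0.600, 0.154), lever heading about -45°.
- **Axis:** about (0.5445, 0.2085).
- **Pipe heading:** about 33.7°. The jar fitting is 137 mm from the axis, against 135 mm given.

So the valve is about 0.2 rad open and needs about 79° more counter-clockwise. I'll move above the sleeve first.

```bash
python3 -m jog '[[[0,0,0,-0.048,-0.0315,0,1],[0,0,0,-0.048,-0.0315,0,1],[0,0,0,-0.048,-0.0315,0,1],[0,0,0,-0.048,-0.0315,0,1],[0,0,0,-0.048,-0.0315,0,1],[0,0,0,-0.048,-0.0315,0,1],[0,0,0,-0.048,-0.0315,0,1],[0,0,0,-0.048,-0.0315,0,1]]]' 15
python3 -m jog '[[[0,0,0,-0.048,-0.0315,0,1],[0,0,0,-0.048,-0.0315,0,1],[0,0,10.5,0,0,0,1],[0,0,10.5,0,0,0,1],[0,0,0,0,0,0,0.6]]]'
python3 - <<'E'
from bench import robot,optics
import numpy as np,cv2
s=robot.read_state();print(s["t"],np.round(s["ee_pos"],4),np.round(s["orientation"],3).tolist(),s["grip_width"])
o=np.array(s["orientation"]);d=np.array([.600,.154,.146])-s["ee_pos"];print("need tool",(o.T@d).round(4),"yaw x",np.degrees(np.arctan2(o[1,0],o[0,0])))
c=optics.capture("wrist");cv2.imwrite("pics/w1.png",c["image"][:,:,::-1]);np.savez("w1.npz",**c)
c=optics.capture("top");cv2.imwrite("pics/t1.png",c["image"][:,:,::-1])
E
```

```text
t: 1.15
ee_pos: [0.5314, 0.2562, 0.2139]
orientation: [[-0.917, 0.398, -0.0], [0.398, 0.917, 0.0], [0.0, 0.0, -1.0]]
force: [0.4, 0.6, 0.7]
grip_width: 1.004
t: 1.78
ee_pos: [0.5936, 0.1617, 0.2138]
orientation: [[-0.714, 0.7, -0.0], [0.7, 0.714, -0.0], [0.0, -0.0, -1.0]]
force: [0.4, -0.1, -0.5]
grip_width: 0.922
1.775 [0.5936 0.1617 0.2138] [[-0.714, 0.7, -0.0], [0.7, 0.714, -0.0], [0.0, -0.0, -1.0]] 0.922162948644789
need tool [-0.01   -0.001   0.0678] yaw x 135.56919624429574
```

View pics/w1.png

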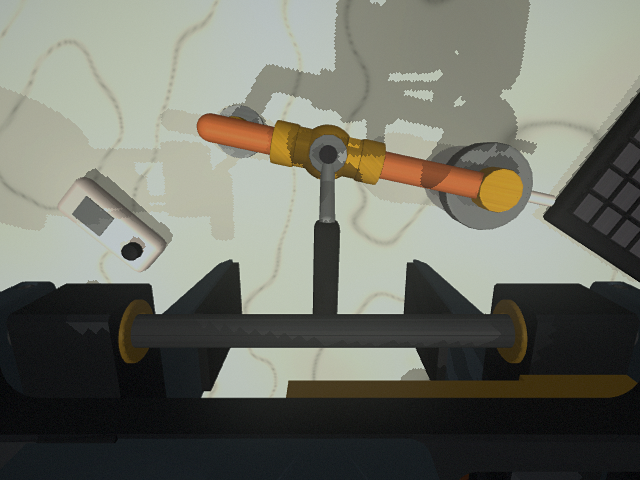

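In the wrist view the sleeve sits at column 325, centred and parallel between the fingers (240 to 407). The jar is at (480,190). I'll descend and grip.

```bash
python3 -m jog '[[[0,0,0,-0.005,-0.001,0.034,0.6],[0,0,0,-0.005,0,0.034,0.6],[0,0,0,0,0,0,0.6],[0,0,0,0,0,0,0],[0,0,0,0,0,0,0],[0,0,0,0,0,0,0],[0,0,0,0,0,0,0],[0,0,0,0,0,0,0]]]' 20
python3 -m jog '[[[0,0,0,0,0,0,0],[0,0,0,0,0,0,0]]]'
python3 - <<'E'
import numpy as np
from bench import robot
s=robot.read_state();p=np.array(s["ee_pos"])[:2];o=np.array(s["orientation"])
a=np.array([.5445,.2085]);d=p-a;print("r",np.hypot(*d),"ang",np.degrees(np.arctan2(*d[::-1])),"yaw",np.degrees(np.arctan2(o[1,0],o[0,0]))-180)
# per-step: n deg chord, shift in tool frame before/after turn
for n in (8,10):
    t=np.radians(n);r=.080
    # tool x = toward axis (-radial). radial=-x ; CCW tangent: y
    # pose before: x=(-er), y = tool y
    sg=np.sign(np.dot(o[:2,1],[-d[1],d[0]]))
    print(n,"tangential tool y",sg*r*np.sin(t),"x old axes",r*(1-np.cos(t)),"x new axes",-r*(1-np.cos(t)))
E
```

```text
t: 2.88
ee_pos: [0.6008, 0.1545, 0.1466]
orientation: [[-0.713, 0.701, 0.002], [0.701, 0.713, 0.001], [-0.001, 0.002, -1.0]]
force: [2.0, 2.6, 4.8]
grip_width: 0.186
t: 3.12
ee_pos: [0.6008, 0.1545, 0.1466]
orientation: [[-0.713, 0.701, 0.001], [0.701, 0.713, 0.001], [-0.001, 0.002, -1.0]]
force: [2.8, 4.8, 6.1]
grip_width: 0.183
r 0.07798743921066793 ang -43.801870376600704 yaw -44.50363238282327
8 tangential tool y 0.011133848076805236 x old axes 0.0007785545006743711 x new axes -0.0007785545006743711
10 tangential tool y 0.013891854213354426 x old axes 0.0012153797590233584 x new axes -0.0012153797590233584
```

The opening is 16.7 mm, which matches the 16 mm sleeve. I'll turn in small arc steps, where counter-clockwise is negative about tool z and the shift is along +y.

```bash
cat > chk.py <<'E'
import numpy as np
from bench import robot
s=robot.read_state();p=np.array(s["ee_pos"])[:2];o=np.array(s["orientation"])
d=p-np.array([.5445,.2085]);print("r",np.hypot(*d).round(4),"ang",np.degrees(np.arctan2(*d[::-1])).round(2),"yaw",((np.degrees(np.arctan2(o[1,0],o[0,0]))-180+180)%360-180).round(2),"F",np.round(s["force"],1),"M",np.round(s["moment"],2),"w",round(s["grip_width"],3))
E
python3 -m jog '[[[0,0,-8,0.0004,0.011,0,0],[0,0,-8,0.0004,0.011,0,0]]]'
python3 chk.py
```

```text
t: 3.38
ee_pos: [0.6146, 0.1716, 0.1466]
orientation: [[-0.881, 0.473, 0.001], [0.473, 0.881, 0.0], [-0.001, 0.001, -1.0]]
force: [0.5, 2.5, 6.7]
grip_width: 0.183
r 0.0792 ang -27.73 yaw -28.25 F [0.5 2.5 6.7] M [ 0.48 -0.17 -0.46] w 0.183
```

```bash
python3 -m jog '[[[0,0,-8,0.0008,0.011,0,0],[0,0,-8,0.0008,0.011,0,0],[0,0,-8,0.0008,0.011,0,0],[0,0,-8,0.0008,0.011,0,0],[0,0,-8,0.0008,0.011,0,0],[0,0,-8,0.0008,0.011,0,0]]]'
python3 chk.py
```

```text
t: 4.12
ee_pos: [0.6208, 0.2364, 0.1468]
orientation: [[-0.941, -0.338, 0.005], [-0.338, 0.941, 0.002], [-0.005, -0.0, -1.0]]
force: [13.0, 4.9, -0.9]
grip_width: 0.178
r 0.0812 ang 20.1 yaw 19.77 F [13.   4.9 -0.9] M [ 0.88 -2.01 -0.31] w 0.178
```

```bash
python3 -m jog '[[[0,0,-5,0,0.007,0,0],[0,0,-5,0,0.007,0,0]]]'
python3 chk.py;  python3 -m jog '[[[0,0,-2,0,0.003,0,0]]]'; python3 chk.py
```

```text
t: 4.38
ee_pos: [0.615, 0.2491, 0.1467]
orientation: [[-0.868, -0.496, 0.004], [-0.496, 0.868, 0.001], [-0.004, -0.001, -1.0]]
force: [10.1, 1.1, 1.7]
grip_width: 0.175
r 0.0813 ang 29.91 yaw 29.72 F [10.1  1.1  1.7] M [ 0.2  -1.42  0.01] w 0.175
t: 4.5
ee_pos: [0.6136, 0.2515, 0.1467]
orientation: [[-0.851, -0.526, 0.004], [-0.526, 0.851, 0.0], [-0.004, -0.002, -1.0]]
force: [12.1, -0.6, 0.8]
grip_width: 0.178
r 0.0813 ang 31.88 yaw 31.71 F [12.1 -0.6  0.8] M [ 0.03 -1.91  0.2 ] w 0.178
```

```bash
for i in 1; do python3 -m jog '[[[0,0,-1,0,0.0015,0,0]]]' >/dev/null; python3 chk.py; done
python3 -m jog '[[[0,0,-1,0,0.0015,0,0]]]' >/dev/null; python3 chk.py
python3 -m jog '[[[0,0,-1,0,0.0015,0,0]]]' >/dev/null; python3 chk.py
```

```text
r 0.0813 ang 32.78 yaw 32.64 F [11.7  0.2  0.2] M [ 0.01 -1.9   0.26] w 0.175
r 0.0813 ang 33.72 yaw 33.62 F [12.7 -1.1  0.7] M [-0.09 -1.95  0.32] w 0.176
r 0.0813 ang 33.96 yaw 34.61 F [ 21.  -16.5  -2.1] M [-2.71 -3.47 -0.54] w 0.175
```

The tangential force rose from about 7 N to 25 N and the motion stalled at about 34°, so the lever is on its stop. I'll release and lift clear.

```bash
python3 -m jog '[[[0,0,0,0,0,0,0.7],[0,0,0,0,0,0,0.7],[0,0,0,0,0,0,0.7],[0,0,0,0,0,0,0.7],[0,0,0,0,0,0,0.7]]]'; python3 chk.py
python3 -m jog '[[[0,0,0,0,0,-0.03,0.7],[0,0,0,0,0,-0.05,0.7],[0,0,0,0,0,-0.05,0.7],[0,0,0,0.05,0,0,0.7],[0,0,0,0.05,0,0,0.7],[0,0,0,0.05,0,0,0.7],[0,0,0,0.05,0,0,0.7],[0,0,0,0,0,0,0.7]]]'
python3 - <<'E'
from bench import optics
from h import *
for n in ("wrist","top","scene"):
    c=optics.capture(n);cv2.imwrite(f"pics/{n}2.png",c["image"][:,:,::-1]);np.savez(n+"2.npz",**c)
E
```

```text
t: 5.5
ee_pos: [0.6093, 0.2549, 0.1459]
orientation: [[-0.824, -0.567, -0.0], [-0.567, 0.824, -0.0], [0.0, 0.0, -1.0]]
force: [-0.7, -0.6, -0.0]
grip_width: 0.685
r 0.0797 ang 35.59 yaw 34.53 F [-0.7 -0.6 -0. ] M [ 0.11  0.06 -0.03] w 0.685
t: 6.5
ee_pos: [0.4425, 0.1403, 0.2759]
orientation: [[-0.824, -0.566, 0.0], [-0.566, 0.824, -0.0], [0.0, -0.0, -1.0]]
force: [1.1, 0.6, 0.1]
grip_width: 0.699
```

View pics/scene2.png

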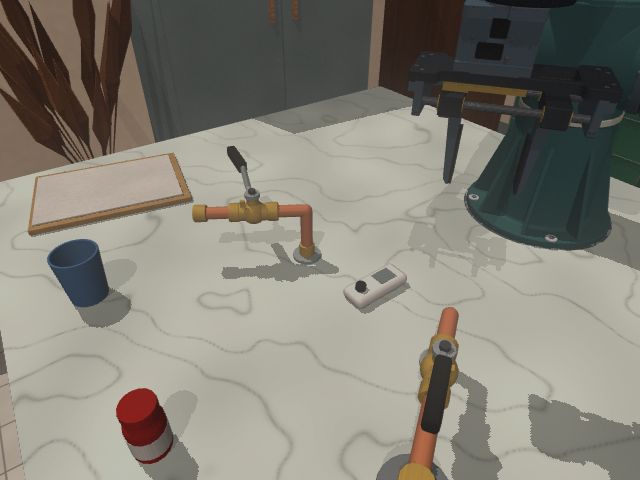

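View pics/top2.png

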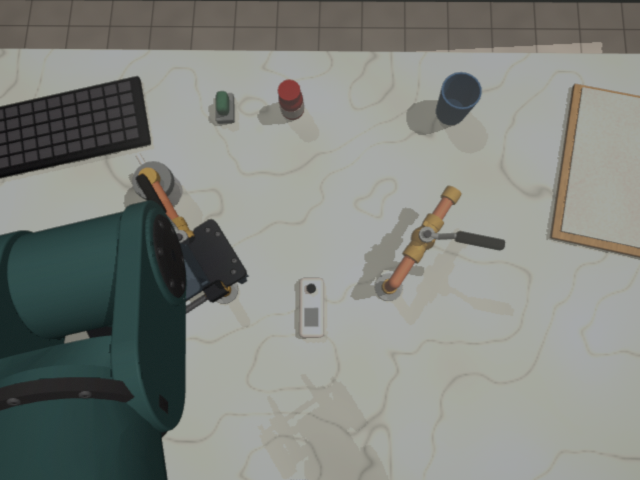

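View pics/wrist2.png

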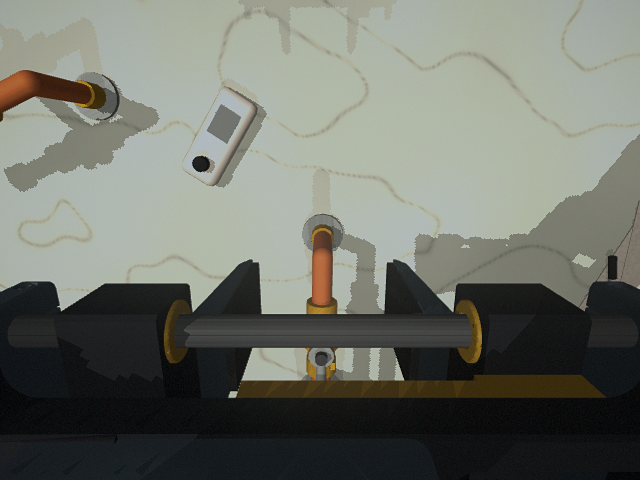

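In the scene view the sleeve now lies above the pipe, running from (443,358) to (435,428) and pointing to the jar. The spare lever at (236,158) hasn't changed. I'll measure the angle of both levers.

```bash
python3 - <<'E'
from h import *
c=dict(np.load("scene2.npz"));P=cloud(c);im=c["image"].astype(int)
k=(im.max(-1)<70)&(P[...,2]>.15)&(P[...,2]<.185);k[:345]=0;k[440:]=0;k[:,:410]=0;k[:,470:]=0
Q=P[k];print(k.sum(),cv2.minAreaRect((Q[:,:2]*1000).astype(np.float32)))
l=cv2.fitLine(Q[:,:2].astype(np.float32),cv2.DIST_HUBER,0,.01,.01).ravel();print("lever",np.degrees(np.arctan(l[1]/l[0])),l[2:])
hsv=cv2.cvtColor(c["image"],cv2.COLOR_RGB2HSV)
m=(hsv[...,1]>110)&(P[...,2]>.08)&(P[...,2]<.125);m[:300]=0;m[:,:395]=0
Q=P[m];l=cv2.fitLine(Q[:,:2].astype(np.float32),cv2.DIST_HUBER,0,.01,.01).ravel();print("pipe",np.degrees(np.arctan(l[1]/l[0])),l[2:])
for n in ("top0","top2"):
    c=dict(np.load(n+".npz"));P=cloud(c);k=(c["image"].max(-1)<60)&(P[...,2]>.14);k[:225]=0;k[255:]=0;k[:,:450]=0;k[:,510:]=0
    Q=P[k];print(n,Q.mean(0).round(4),cv2.minAreaRect((Q[:,:2]*1000).astype(np.float32))[2])
E
```

```text
1444 ((614.2539672851562, 254.8809051513672), (75.08567810058594, 15.954383850097656), 33.736297607421875)
lever 33.70504 [0.6201757 0.2585901]
pipe 33.50197 [0.58527046 0.23146622]
top0 [ 0.5449 -0.2696  0.1809] 26.938465118408203
top2 [nan nan nan] 0.0<stdin>:11: RuntimeWarning: Mean of empty slice.
  ret = um.true_divide(
```

```bash
python3 - <<'E'
from h import *
for n in ("top0","top2"):
    c=dict(np.load(n+".npz"));P=cloud(c);im=c["image"]
    s=im[225:255,450:510].max(-1);z=P[225:255,450:510]
    k=(z[...,2]>.155)&(z[...,2]<.19)&(s<90);Q=z[k];print(n,k.sum(),s.min(),Q.mean(0).round(4) if len(Q) else z[...,2].max(),cv2.minAreaRect((Q[:,:2]*1000).astype(np.float32)) if len(Q) else "")
a,b=[np.load(f"scene{i}.npz")["image"].astype(int)[140:200,215:270] for i in (0,2)];print("scene diff spare",abs(a-b).max())
E
python3 -c "
from bench import robot;print(robot.read_state()['t'])"
```

```text
top0 559 49 [ 0.5464 -0.2693  0.1747] ((547.605712890625, -267.64459228515625), (81.55894470214844, 15.455869674682617), 78.7566146850586)
top2 520 60 [ 0.546  -0.2703  0.175 ] ((547.4520263671875, -268.46563720703125), (81.17362976074219, 14.816967964172363), 79.13818359375)
scene diff spare 4
6.65
```

The lever reads 33.7° and the pipe 33.5°. The spare lever hasn't moved, and the arm is touching nothing. Handing in.

```bash
python3 -c "
from bench import robot;print(robot.job_done())"
```

```text
the job is handed in; nothing more can be done
None
```

The humidifier valve is open and the job is handed in, at about 6.7 s on the robot's clock. I gripped the lever's sleeve, turned it about 78° counter-clockwise until it hit the stop, then let go and backed away.

**Checks before handing in:**
- **Stop reached:** the push on the lever rose to about 25 N while it stalled, with wrist force about 27 N.
- **Lever along the pipe:** the lever measured 33.7° and the pipe 33.5°, with the sleeve pointing to the jar.
- **Robot clear:** the gripper was open and off the lever, and the last force reading was about 1 N.
- **Spare lever unchanged:** its position agreed within 1 mm and its angle within 0.4° before and after, and the two scene pictures of it match.

**One failed check:** my first check of the spare lever in the top view found nothing, because that picture was slightly brighter than the first. I repeated it with a looser threshold and got the result above.

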